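# Take a glued-up block out of a ratchet clamp

## Task

The glue on the pine block has set, so free it from the ratchet clamp on the white gluing board. Press the orange release pad down and, with it held down, push the sliding jaw back along its bar as far as it goes; then push the block straight out of the mouth of the clamp, away from the bar, until all of it is past the tips of the jaws and it lies flat on the board. Touch the clamp and the block with the fingers only, do not lift the block or press on it hard, and leave the brush, tub and tape measure where they are.

Things in the scene. Friction and masses are not known exactly. Their poses are not given: they have to be found in the camera images.
- glue_board: White-faced plywood gluing board, 250 (x) x 360 (y) x 18 mm, fast on the bookcase; origin at the centre of its underside, z up, x away from the robot (yaw within 0.3), top at z = 0.018. A ratchet clamp is screwed to it: steel bar along y near the front edge, fixed jaw at right, sliding jaw at left, mouth open toward +x, where the board is bare.
- bar_middle (a point): On the bar's centre line, at the tops of its saw teeth (16 mm over the board); in the board's frame x = -0.090, y = 0. The bar is 26 mm wide.
- fixed_tip (a point): Tip of the fixed jaw, at the end of its clamping face and at the board's top; in the board's frame x = 0, y = -0.1255. Both jaws are dark and reach from the bar to x = 0; their tops are 37 mm over the board (22 mm over it at the bar). The fixed jaw is 22 mm thick, toward -y of its face.
- jaw (a joint): Sliding jaw, a dark head 92 mm long, 38 mm wide on the bar: 0 at the start, against the block; grows as it is pushed back along the board's +y, to its stop at 0.085. Its face is at y = -0.0365 + jaw in the board's frame. The ratchet (pitch 8 mm) lets it go toward the work, but back only while the release is held fully down; it then slides against about 3 N.
- release (a joint): Release lever on the sliding jaw: 0 at rest (pawl in the teeth), 0.22 fully pressed; the pawl is clear of the teeth from about 0.17. A spring brings it back: about 2 N on the middle of the pad start it, 6 N press it down to its stop, where the middle of the pad is 6 mm lower.
- release_pad (a point): Middle of the top of the orange release pad, which lies over the bar, 36 mm along it and 32 mm across it, 40 mm over the board's top at rest; it rides on the sliding jaw. To be pressed straight down. Its side toward the block is open.
- thumb_rest (a point): Middle of the upright face of the thumb rest, a dark wall on the sliding jaw just behind the pad, 20 mm from the pad's middle (board's +y); 38 mm wide, from 35 to 66 mm over the board's top. The face looks toward the fixed jaw (board's -y): fingertips on the pad push the jaw back by it.
- glued_block: Two pine offcuts glued face to face: one rigid loose block, 85 (x) x 88 (y) x 38 mm, 0.2 to 0.4 kg; origin at the centre of its underside, axes like the board's at the start. It lies on the board between the jaws; its near face stands clear of the bar's edge by about 2 to 12 mm.
- corner_left (a point): Near left upright edge of the block (its -x, +y edge; near: toward the bar), at half height.
- corner_right (a point): Near right upright edge of the block (its -x, -y edge), at half height.
- paint_brush: Paint brush, 46 x 190 x 20 mm, lying loose on the back left of the board; origin under its centre. A bystander.
- filler_tub: White round tub, 66 mm across, 41 mm high, standing loose on the left of the board; origin under its centre. A bystander.
- tape_measure: Yellow tape measure, 65 x 68 x 35 mm, lying loose on the bookcase left of the board; origin under its centre. A bystander.

How it is judged:
On the way, in this order (a step that is already met when the one before it is completed fails the run):
1. the release pad is pressed down (value of joint release above 0.17 rad), for 0.1 s.
2. the sliding jaw is pushed back to the end of its travel (value of joint jaw above 0.075 m), for 0.1 s.
3. the block is past the tips of the jaws (x of each of corner_left, corner_right in the frame of glue_board above 0 m), for 0.1 s.
At the end, for the whole second after the job is handed in: The sliding jaw stands within 10 mm of the end of its travel with its release pad let go; both near corners of the block are past the tips of the jaws, and the block lies flat and still on the board (all of step 3 and value of joint jaw above 0.075 m and value of joint release below 0.15 rad and x of glued_block in the frame of glue_board below 0.115 m and z of glued_block in the frame of glue_board between 0.014 and 0.022 m and angle between glued_block's own z axis and vertical below 0.05 rad and linear speed of glued_block below 0.01 m/s); the robot touches nothing.
It fails at once if the block is lifted or tipped up (z of glued_block in the frame of glue_board above 0.03 m or angle between glued_block's own z axis and vertical above 0.25 rad).
It fails at once if the fingers press on the block or squeeze it with more than 25 N (contact force between the fingers and glued_block above 25 N).
It fails at once if another part of the robot than the fingers presses on the block, the clamp or its board with over 5 N (contact force between the arm and glued_block above 5 N or contact force between the arm and glue_board above 5 N).
It fails at once if the brush, the tub or the tape measure is moved by more than 15 mm (distance of any of paint_brush, filler_tub, tape_measure from where it was at the start of the episode above 0.015 m).
It also fails if it takes over 45 s, if anything falls off the work surface, if the arm or the gripper's body presses on something with over 40 N, if the wrist force passes 120 N, or if a joint passes its speed limit or range.

## Robot

A 7-joint arm with a two-finger parallel gripper is mounted at the origin on a cart in front of the work surface, level with it; the furniture and walls round the work are solid. World frame = base frame: x ahead of the robot, y to its left, z up, the work surface at z = 0. Lengths are in m, angles in rad, forces in N, time in s.
With the tool pointing down it reaches from about 0.425 to 0.925 m from the base axis. Payload 6.8 kg.
Tool frame: the origin (TCP) lies on the centre line of the jaws, within the pads' length; the fingertips stand 25 mm ahead of it and the grasp point (between the pads) lies 6 mm ahead of it; z points along the fingers, y is the line along which they close (so a half turn about z gives the same grasp; the last joint's range is limited). The gripper opens to 85 mm and grips with 20 to 120 N. Pads are 22 mm wide; open, the fingers measure 114 mm over their backs; the gripper's body (76 mm by 85 mm) begins 54 mm behind the grasp point. The pads swing forward as they close: fully open they stand 13 mm farther back than shut.
Start: joints at [1.108, 0.477, 0.022, 1.555, -0.011, 1.109, -0.083], TCP at [0.235, -0.633, 0.256] pointing down, gripper open.
Joint ranges: [-2.96, 2.96], [-0.34, 2.1], [-1.41, 1.46], [0.24, 2.44], [-1.37, 4.51], [0.17, 1.92], [-2.96, 2.96]. Speed limits (rad/s): [2.39, 2.39, 3.14, 3.14, 3.14, 3.14, 3.14].

## Interface

Orientations are given as a rotation vector (axis times angle).
In Python, from bench import status, imaging, workorder gives the robot as it stands.
- The arm moves only by the tool send_rows, never from a script. Its argument "steps" is a list of rows, each an object of numbers: "dx", "dy", "dz": the shift along the tool's x, y, z in cm; "yaw": the turn about the tool's z in degrees; "gripper": the opening, from 0 (shut) to 1 (fully open). A call has 1 to 5 rows; each row is the pose to reach, as a shift and turn from the pose commanded when the call began, along the tool's axes at that moment; what a row does not reach only later rows make up. A row lasts 1/8 s, in which the tool goes at most 62.5 mm and 10.7 degrees, less where a joint would pass 70% of its speed; a pose out of reach is approached as far as the arm can. A call with a gripper value outside its range is refused whole. The fingers move at their own pace and stop on an object; "force" is the grip in N (left out, the last holds). Time passes only in rows, so rows that repeat a pose let the fingers close. It gives the time, the measured TCP pose, the force, the opening and the grip force at its end, in the units of the state.
- status.get_obs(): the state, without advancing time (a new reading comes with each control period).
- imaging.grab_frame(name): name is "side" or "top"; returns a dict with "color" (480x640x3 uint8, red, green, blue), "depth" (480x640 float32, m along the optical axis (not along the pixel's ray), 0 where there is no reading), "K" (3x3 intrinsics, pixels), "k1" (the pictures are not rectified: a ray, as slopes to the right and down, at radius r is drawn at 1 + k1 r^2 times it, then the intrinsics apply), "R" (3x3) and "t" (3): a world point X has camera coordinates R X + t. Camera axes: x right, y down, z forward; pixel columns grow to the right and rows downward; lengths in m; the calibration is good to about 2 mm. A picture is of the moment at which its call begins.
- workorder.hand_in(): hands the job in; it is judged then, once.
The state is a dict: "clock": time; "joints": joint angles; "qvel": joint speeds; "tau": joint torques, N m; "tcp_pos": TCP position; "orientation": TCP orientation; "contact_force": force on the tool from outside, world axes, zero at the start; "moment": the same for the moment, N m; "grip_width": finger opening in m; "gripper_force": force on a finger pad.
Only numpy, scipy, OpenCV 4.12 (cv2) and the standard library are available. Lean on these libraries where they do the work, as an engineer would, in place of code of your own. Each camera call takes 0.05 s, during which the arm holds its last target. There are 200 camera calls.

## Working session

There is one attempt and no reset: what is moved stays moved. The work goes in short steps, Python scripts to look and compute and a tool call to move; the robot and the scene stay as the last step left them, time stands still between calls to the robot, and variables do not carry over. Pictures are saved under pics/ and viewed, at most 10 in all, crops included, and the job is handed in when it is done.

Besides the shell and the picture viewer there is one more tool, called after "Emit:" by a JSON object that holds its "op" and its "data", one argument or row to a line. send_rows: Moves the arm, as the interface text tells. Its arguments: {"type":"object","properties":{"steps":{"type":"array"},"force":{"type":"number"}},"required":["steps"]}

```bash
mkdir -p pics; cat > h.py <<'E'
import numpy as np,cv2,pickle
from scipy.spatial.transform import Rotation as Ro
def grab(name,fn):
    from bench import imaging
    f=imaging.grab_frame(name); cv2.imwrite(f'pics/{fn}.png',f['color'][...,::-1]); pickle.dump(f,open(f'{fn}.pkl','wb')); return f
def load(fn): return pickle.load(open(f'{fn}.pkl','rb'))
def ray(f,u,v):
    K=f['K'];d=np.array([f['k1'],0,0,0,0],float)
    p=np.array([(u-K[0,2])/K[0,0],(v-K[1,2])/K[1,1]]);q=p.copy()
    for _ in range(20): q=p/(1+f['k1']*(q@q))
    return np.array([q[0],q[1],1])
def onplane(f,u,v,z):
    r=f['R'].T@ray(f,u,v);c=-f['R'].T@f['t'];return c+r*(z-c[2])/r[2]
def bydepth(f,u,v):
    return f['R'].T@(ray(f,u,v)*f['depth'][int(v),int(u)]-f['t'])
E
python3 - <<'E'
from h import *
from bench import status
for n in('top','side'):
    f=grab(n,n+'1');print(n,f['K'].tolist(),f['k1'],(-f['R'].T@f['t']).round(3),f['R'].round(2).tolist())
print(status.get_obs())
E
```

```text
top [[615.6371979240448, 0.0, 318.7965561954529], [0.0, 615.6371979240448, 236.59348525960058], [0.0, 0.0, 1.0]] -0.19056180276867593 [0.386 0.186 0.952] [[0.08, -1.0, -0.0], [-0.97, -0.08, -0.22], [0.21, 0.02, -0.98]]
side [[444.14393423809094, 0.0, 317.53597021012405], [0.0, 444.14393423809094, 237.50605115103969], [0.0, 0.0, 1.0]] 0.005447613689238764 [0.295 0.918 0.436] [[-0.94, -0.34, -0.02], [-0.13, 0.41, -0.9], [0.31, -0.85, -0.43]]
{'clock': 0.1, 'joints': array([ 1.10786882,  0.47771275,  0.02236301,  1.55633552, -0.01151438,
        1.10929774, -0.08310467]), 'qvel': array([ 1.12499740e-03, -1.27387594e-03, -8.59879744e-05, -1.15407086e-03,
        2.93356990e-04, -1.06401512e-03,  1.76207921e-04]), 'tau': array([ 3.94806586e-03, -5.97757602e+01,  1.61345076e+00, -2.81954402e+01,
        1.28214341e-02,  5.01547634e-03,  6.31037921e-06]), 'tcp_pos': array([ 0.23433119, -0.6325032 ,  0.25543364]), 'orientation': array([-3.09073216e+00, -5.54150549e-01,  6.25647026e-04]), 'contact_force': array([0.50007782, 0.53164832, 0.02652231]), 'moment': array([-0.01961939,  0.04101816, -0.0517699 ]), 'gripper_force': 0.0, 'grip_width': 0.08572602660212808}
```

View pics/top1.png

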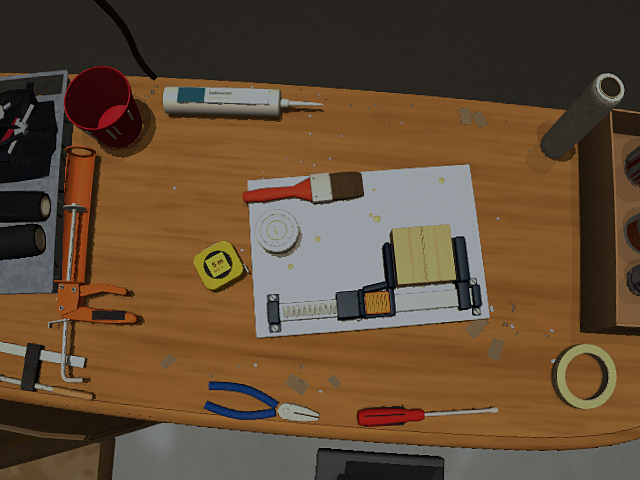

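View pics/side1.png

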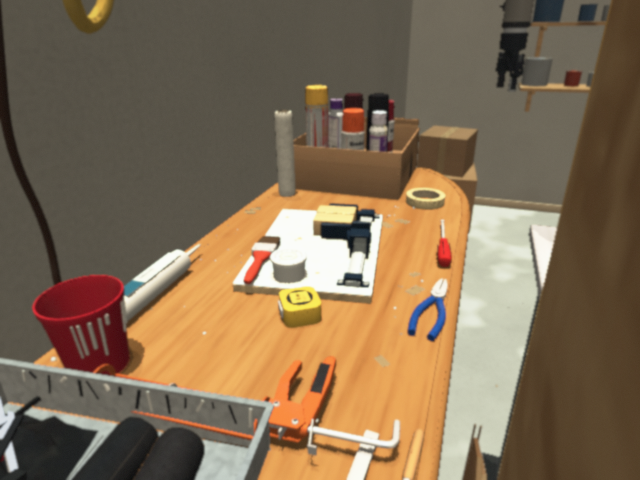

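The top picture shows the board with corners near (247,181), (470,165), (489,318), (257,337). The pad is at (377,303), and the block's top spans about (391,227) to (455,283). I'll enlarge it.

```bash
python3 - <<'E'
from h import *
f=load('top1');im=f['color'][155:345,240:500,::-1]
cv2.imwrite('pics/crop1.png',cv2.resize(im,None,fx=3,fy=3,interpolation=cv2.INTER_CUBIC))
for p in [(247,181),(470,165),(489,318),(257,337)]: print(p,onplane(f,*p,.018).round(4))
for p in [(377,303),(423,253),(280,228),(220,265)]: print(p,bydepth(f,*p).round(4))
E
```

```text
(247, 181) [0.6725 0.3284 0.018 ]
(470, 165) [ 0.7293 -0.0271  0.018 ]
(489, 318) [ 0.4849 -0.0641  0.018 ]
(257, 337) [0.429  0.2872 0.018 ]
(377, 303) [0.4906 0.1133 0.058 ]
(423, 253) [0.5709 0.0491 0.0546]
(280, 228) [0.5913 0.265  0.0564]
(220, 265) [0.5311 0.3522 0.0368]
```

View pics/crop1.png

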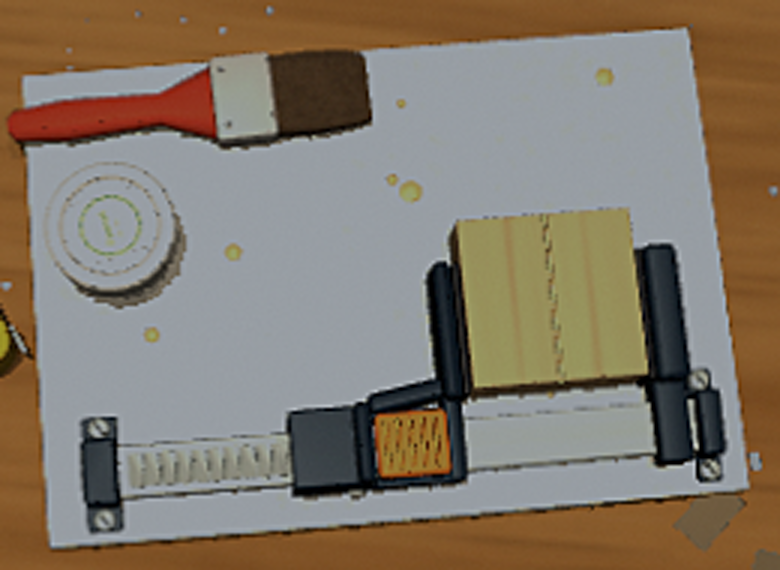

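The crop shows the board's corners at crop pixels (23,75), (688,29), (748,488), (50,548). The pad's middle is at (413,443), and the block's top corners are at (455,222), (630,209), (650,374), (470,390).

```bash
python3 - <<'E'
from h import *
from bench import status
f=load('top1')
P=lambda u,v,z: onplane(f,240+(u+.5)/3-.5,155+(v+.5)/3-.5,z)
C=np.array([P(*p,.018)[:2] for p in[(23,75),(688,29),(748,488),(50,548)]])
B=np.array([[.125,.18],[.125,-.18],[-.125,-.18],[-.125,.18]])
c=C.mean(0);H=B.T@(C-c);th=np.arctan2(H[0,1]-H[1,0],H[0,0]+H[1,1])
R=np.array([[np.cos(th),-np.sin(th)],[np.sin(th),np.cos(th)]])
print('board',c,th,np.degrees(th),'resid',((C-c)@R-B).round(4).tolist())
b=lambda p:((p[:2]-c)@R).round(4)
print('pad',b(P(413,443,.058)))
for p in[(455,222),(630,209),(650,374),(470,390)]: print('blk',b(P(*p,.056)))
for n,p,z in[('tub',(113,225),.059),('fixedtip',(640,248),.055),('fixbase',(655,378),.055),('slidetip',(452,265),.055),('brushbot',(370,120),.03)]:print(n,b(P(*p,z)))
print('tape',b(bydepth(f,220,265)))
w=lambda x,y:(c+R@[x,y]).round(4)
print('pad w',w(-.09,0.0),'R',R)
o=status.get_obs();M=Ro.from_rotvec(o['orientation']).as_matrix();print(M.round(3))
E
```

```text
board [0.57984817 0.13171086] 0.1588849165923702 9.103435149030918 resid [[-0.0002, -0.0011], [-0.0013, 0.0011], [0.0013, 0.0016], [0.0002, -0.0015]]
pad [-0.0901 -0.0046]
blk [ 0.0186 -0.0364]
blk [ 0.0184 -0.1254]
blk [-0.0656 -0.1253]
blk [-0.0662 -0.0352]
tub [0.0296 0.1338]
fixedtip [-0.0017 -0.1283]
fixbase [-0.0677 -0.1279]
slidetip [-0.003  -0.0328]
brushbot [ 0.082  -0.0013]
tape [-0.0132  0.2254]
pad w [0.491  0.1175] R [[ 0.98740432 -0.15821727]
 [ 0.15821727  0.98740432]]
[[ 0.938  0.347 -0.001]
 [ 0.347 -0.938  0.001]
 [-0.    -0.002 -1.   ]]
```

```bash
python3 - <<'E'
from h import *
H=np.full((12,14),-9.)
for n in('top1','side1'):
    f=load(n);v,u=np.mgrid[0:480:2,0:640:2].reshape(2,-1)
    for a,b in zip(u,v):
        if f['depth'][b,a]<=0: continue
        p=bydepth(f,a,b);i=int((p[0]-.2)//.05);j=int((p[1]+.6)//.05)
        if 0<=i<12 and 0<=j<14 and p[2]<.6: H[i,j]=max(H[i,j],p[2])
print('cols y',np.arange(-.6,.1,.05).round(2))
for i in range(12): print(round(.2+.05*i,2),(H[i]*100).round(0).astype(int))
E
```

```text
cols y [-0.6  -0.55 -0.5  -0.45 -0.4  -0.35 -0.3  -0.25 -0.2  -0.15 -0.1  -0.05
  0.    0.05]
0.2 [  49  -89  -89  -89  -89  -89  -89  -89  -89  -90 -900 -900 -900 -900]
0.25 [ 49 -89 -89 -89 -89 -90   0   0   0   0   0   0   0   0]
0.3 [-900 -900 -900    0    0    0    0    0    0    0    2    2    2    3]
0.35 [-900 -900    0    0    0    0    3    3    3    0    0    0    0    0]
0.4 [-900    0    0    0    0    0    3    3    3    0    0    1    0    0]
0.45 [-900   15   13   13   13   13   13   13    0    0    2    4    3    6]
0.5 [-900   16   11 -900   19 -900   22   13    0    0    2    6    6    6]
0.55 [-900   22   22   25   25   16   22   13    0    0    2    6    6    6]
0.6 [-900    5 -900 -900   25   22   22   13    0    0    0    5    6    6]
0.65 [-900   15   24   21   19    5   22   13    1    0    0    2    2    2]
0.7 [-900 -900   24   23   23   28   28   13    0    0    0    2    2    2]
0.75 [-900 -900 -900 -900 -900   28   28   13   23   22    0    0    0    0]
```

Emit:
{"op": "send_rows", "data": {
  "steps": [
    {"dx":3.4,"dy":-3.7,"yaw":2.2,"gripper":0},
    {"dx":6.8,"dy":-7.4,"yaw":4.4,"gripper":0},
    {"dx":10.2,"dy":-11.1,"yaw":6.6,"gripper":0},
    {"dx":13.7,"dy":-14.8,"yaw":8.8,"gripper":0},
    {"dx":17.1,"dy":-18.5,"yaw":11.1,"gripper":0}
  ],
  "force": 40
}}

```text
validation failed for argument at $.st...
```

Emit:
{"op": "send_rows", "data": {
  "steps": [
    {"dx":3.4,"dy":-3.7,"dz":0.0,"yaw":2.2,"gripper":0.0},
    {"dx":6.8,"dy":-7.4,"dz":0.0,"yaw":4.4,"gripper":0.0},
    {"dx":10.2,"dy":-11.1,"dz":0.0,"yaw":6.6,"gripper":0.0},
    {"dx":13.7,"dy":-14.8,"dz":0.0,"yaw":8.8,"gripper":0.0},
    {"dx":17.1,"dy":-18.5,"dz":0.0,"yaw":11.1,"gripper":0.0}
  ],
  "force": 40
}}

```text
clock: 0.72
tcp_pos: [0.331, -0.3983, 0.2561]
orientation: [-3.131, -0.251, 0.0]
contact_force: [0.6, 0.3, -0.4]
grip_width: -0.0002
gripper_force: 0.0
```

Emit:
{"op": "send_rows", "data": {
  "steps": [
    {"dx":3.0,"dy":-4.8,"dz":0.0,"yaw":0.0,"gripper":0.0},
    {"dx":6.0,"dy":-9.6,"dz":0.0,"yaw":0.0,"gripper":0.0},
    {"dx":9.0,"dy":-14.4,"dz":0.0,"yaw":0.0,"gripper":0.0},
    {"dx":11.9,"dy":-18.6,"dz":0.0,"yaw":0.0,"gripper":0.0},
    {"dx":14.0,"dy":-24.0,"dz":0.0,"yaw":0.0,"gripper":0.0}
  ]
}}

```text
clock: 1.35
tcp_pos: [0.431, -0.1394, 0.2563]
orientation: [3.131, 0.252, 0.001]
contact_force: [0.7, -0.4, 0.3]
grip_width: 0.0003
gripper_force: 0.0
```

Emit:
{"op": "send_rows", "data": {
  "steps": [
    {"dx":2.0,"dy":-5.0,"dz":1.0,"yaw":0.0,"gripper":0.0},
    {"dx":4.0,"dy":-10.0,"dz":3.0,"yaw":0.0,"gripper":0.0},
    {"dx":6.5,"dy":-15.0,"dz":6.0,"yaw":0.0,"gripper":0.0},
    {"dx":8.5,"dy":-20.0,"dz":9.0,"yaw":0.0,"gripper":0.0},
    {"dx":9.9,"dy":-24.2,"dz":12.0,"yaw":0.0,"gripper":0.0}
  ]
}}

```text
clock: 1.98
tcp_pos: [0.4895, 0.1162, 0.1353]
orientation: [-3.131, -0.254, -0.001]
contact_force: [-0.1, -0.8, -0.9]
grip_width: 0.0002
gripper_force: 0.0
```

```bash
python3 - <<'E'
from h import *
from bench import status
f=grab('top','top2');im=f['color'][155:345,240:500,::-1]
cv2.imwrite('pics/crop2.png',cv2.resize(im,None,fx=3,fy=3,interpolation=cv2.INTER_CUBIC))
g=grab('side','side2');im=g['color'][170:310,220:410,::-1]
cv2.imwrite('pics/crop2s.png',cv2.resize(im,None,fx=4,fy=4,interpolation=cv2.INTER_CUBIC))
o=status.get_obs();print(o['tcp_pos'],o['orientation'],o['contact_force'],o['clock'],o['joints'])
E
```

```text
[0.48738206 0.11934609 0.13353937] [-3.12781051 -0.26477347  0.00682534] [-1.17176203 -0.12479435 -0.11272558] 2.075 [-0.02826575  0.39031971 -0.40289865  2.0488522   0.21591411  0.74596831
 -1.96582847]
```

View pics/crop2s.png

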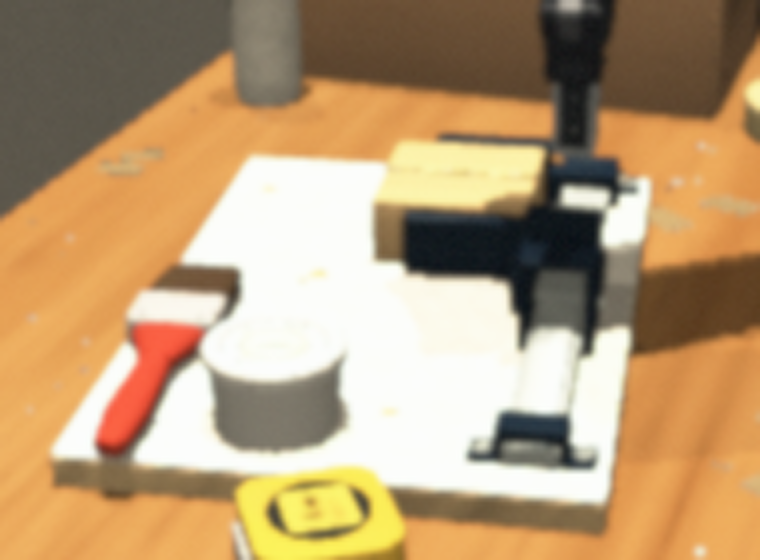

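The side crop shows the shut fingers at crop pixel (575,150), hanging above the pad region. The arm is still settling, so I'll hold it and then read its position.

Emit:
{"op": "send_rows", "data": {
  "steps": [
    {"dx":0.0,"dy":0.0,"dz":0.0,"yaw":0.0,"gripper":0.0},
    {"dx":0.0,"dy":0.0,"dz":0.0,"yaw":0.0,"gripper":0.0},
    {"dx":0.0,"dy":0.0,"dz":0.0,"yaw":0.0,"gripper":0.0}
  ]
}}

```text
clock: 2.45
tcp_pos: [0.4896, 0.1127, 0.137]
orientation: [3.131, 0.249, 0.002]
contact_force: [-0.4, 0.5, 1.3]
grip_width: 0.0001
gripper_force: 0.0
```

Emit:
{"op": "send_rows", "data": {
  "steps": [
    {"dx":0.0,"dy":0.0,"dz":1.5,"yaw":0.0,"gripper":0.0},
    {"dx":0.0,"dy":0.0,"dz":3.0,"yaw":0.0,"gripper":0.0},
    {"dx":0.0,"dy":0.0,"dz":4.3,"yaw":0.0,"gripper":0.0},
    {"dx":0.0,"dy":0.0,"dz":4.3,"yaw":0.0,"gripper":0.0},
    {"dx":0.0,"dy":0.0,"dz":4.3,"yaw":0.0,"gripper":0.0}
  ]
}}

```text
clock: 3.08
tcp_pos: [0.4893, 0.1142, 0.0932]
orientation: [-3.131, -0.253, 0.0]
contact_force: [0.0, -0.3, -0.3]
grip_width: -0.0
gripper_force: 0.0
```

```bash
python3 - <<'E'
from h import *
from bench import status
f=grab('top','top3');g=grab('side','side3')
a=cv2.resize(f['color'][240:340,310:450,::-1],None,fx=4,fy=4,interpolation=cv2.INTER_CUBIC)
b=cv2.resize(g['color'][190:290,310:410,::-1],(400,400),interpolation=cv2.INTER_CUBIC)
b=cv2.resize(b,(240,400)) if 0 else b[:,:240]
cv2.imwrite('pics/c3.png',np.hstack([a,b]))
o=status.get_obs();print(o['tcp_pos'],o['contact_force'])
E
```

```text
[0.48957439 0.1142174  0.09367303] [0.30272358 0.05835435 0.02867848]
```

View pics/c3.png

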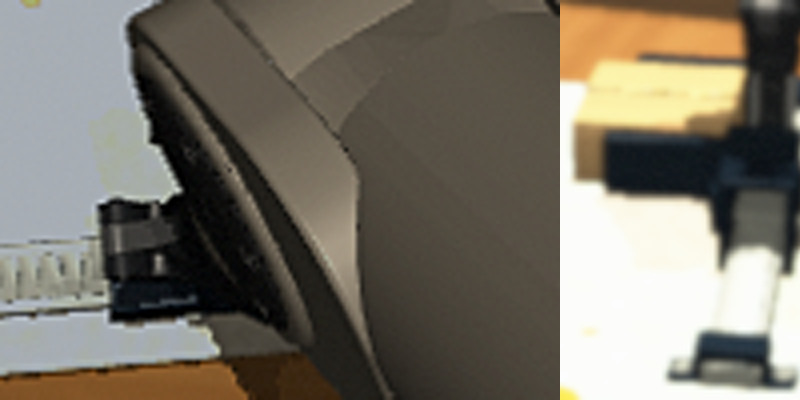

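The top view is hidden by the arm. In the side view the fingers, at about (770,90), come down behind the thumb rest as intended. Next I press in small steps.

Emit:
{"op": "send_rows", "data": {
  "steps": [
    {"dx":0.2,"dy":0.0,"dz":0.5,"yaw":0.0,"gripper":0.0},
    {"dx":0.2,"dy":0.0,"dz":0.9,"yaw":0.0,"gripper":0.0},
    {"dx":0.2,"dy":0.0,"dz":1.2,"yaw":0.0,"gripper":0.0},
    {"dx":0.2,"dy":0.0,"dz":1.2,"yaw":0.0,"gripper":0.0}
  ]
}}

```text
clock: 3.68
tcp_pos: [0.4914, 0.1135, 0.0814]
orientation: [3.13, 0.251, 0.0]
contact_force: [-1.2, -2.5, 6.8]
grip_width: -0.0003
gripper_force: 3.0
```

Emit:
{"op": "send_rows", "data": {
  "steps": [
    {"dx":0.0,"dy":0.0,"dz":0.2,"yaw":0.0,"gripper":0.0},
    {"dx":0.0,"dy":0.0,"dz":0.2,"yaw":0.0,"gripper":0.0}
  ]
}}

```text
clock: 3.92
tcp_pos: [0.4916, 0.113, 0.0797]
orientation: [3.13, 0.25, 0.0]
contact_force: [-0.7, -3.9, 9.4]
grip_width: 0.0
gripper_force: 4.1
```

Emit:
{"op": "send_rows", "data": {
  "steps": [
    {"dx":0.0,"dy":0.0,"dz":0.2,"yaw":0.0,"gripper":0.0},
    {"dx":0.0,"dy":0.0,"dz":0.2,"yaw":0.0,"gripper":0.0}
  ]
}}

```text
clock: 4.18
tcp_pos: [0.4916, 0.1134, 0.0779]
orientation: [3.13, 0.251, 0.001]
contact_force: [-2.7, -3.8, 10.4]
grip_width: 0.0002
gripper_force: 5.3
```

Emit:
{"op": "send_rows", "data": {
  "steps": [
    {"dx":0.0,"dy":0.0,"dz":0.2,"yaw":0.0,"gripper":0.0},
    {"dx":0.0,"dy":0.0,"dz":0.3,"yaw":0.0,"gripper":0.0},
    {"dx":0.0,"dy":0.0,"dz":0.3,"yaw":0.0,"gripper":0.0}
  ]
}}

```text
clock: 4.55
tcp_pos: [0.4917, 0.1141, 0.077]
orientation: [3.13, 0.252, 0.002]
contact_force: [-10.2, -4.9, 35.7]
grip_width: -0.0
gripper_force: 17.5
```

Emit:
{"op": "send_rows", "data": {
  "steps": [
    {"dx":0.0,"dy":0.0,"dz":-0.15,"yaw":0.0,"gripper":0.0},
    {"dx":0.0,"dy":-0.4,"dz":-0.15,"yaw":0.0,"gripper":0.0},
    {"dx":0.0,"dy":-1.0,"dz":-0.15,"yaw":0.0,"gripper":0.0},
    {"dx":0.0,"dy":-1.6,"dz":-0.15,"yaw":0.0,"gripper":0.0}
  ]
}}

```text
clock: 5.05
tcp_pos: [0.4891, 0.1295, 0.0775]
orientation: [3.13, 0.251, 0.001]
contact_force: [-5.2, -3.6, 22.8]
grip_width: -0.0001
gripper_force: 11.3
```

Emit:
{"op": "send_rows", "data": {
  "steps": [
    {"dx":0.0,"dy":-0.8,"dz":-0.05,"yaw":0.0,"gripper":0.0},
    {"dx":0.0,"dy":-1.6,"dz":-0.05,"yaw":0.0,"gripper":0.0},
    {"dx":0.0,"dy":-2.4,"dz":-0.05,"yaw":0.0,"gripper":0.0},
    {"dx":0.0,"dy":-3.2,"dz":-0.05,"yaw":0.0,"gripper":0.0},
    {"dx":0.0,"dy":-4.0,"dz":-0.05,"yaw":0.0,"gripper":0.0}
  ]
}}

```text
clock: 5.68
tcp_pos: [0.4826, 0.1691, 0.0776]
orientation: [3.13, 0.252, 0.001]
contact_force: [-3.5, -4.2, 18.0]
grip_width: -0.0004
gripper_force: 9.3
```

Emit:
{"op": "send_rows", "data": {
  "steps": [
    {"dx":0.0,"dy":-0.8,"dz":0.0,"yaw":0.0,"gripper":0.0},
    {"dx":0.0,"dy":-1.6,"dz":0.0,"yaw":0.0,"gripper":0.0},
    {"dx":0.0,"dy":-2.4,"dz":0.0,"yaw":0.0,"gripper":0.0},
    {"dx":0.0,"dy":-2.8,"dz":0.0,"yaw":0.0,"gripper":0.0},
    {"dx":0.0,"dy":-2.8,"dz":0.0,"yaw":0.0,"gripper":0.0}
  ]
}}

```text
clock: 6.3
tcp_pos: [0.4785, 0.1939, 0.0775]
orientation: [3.126, 0.248, 0.0]
contact_force: [-2.4, -11.1, 21.6]
grip_width: -0.0
gripper_force: 11.5
```

Emit:
{"op": "send_rows", "data": {
  "steps": [
    {"dx":0.0,"dy":-0.3,"dz":0.0,"yaw":0.0,"gripper":0.0},
    {"dx":0.0,"dy":-0.5,"dz":0.0,"yaw":0.0,"gripper":0.0},
    {"dx":0.0,"dy":-0.5,"dz":0.0,"yaw":0.0,"gripper":0.0}
  ]
}}

```text
clock: 6.68
tcp_pos: [0.4784, 0.1946, 0.0775]
orientation: [3.121, 0.243, -0.002]
contact_force: [-0.4, -20.0, 25.4]
grip_width: 0.0002
gripper_force: 14.8
```

```bash
python3 - <<'E'
from h import *
f=grab('top','top4')
cv2.imwrite('pics/c4.png',cv2.resize(f['color'][155:345,240:500,::-1],None,fx=3,fy=3,interpolation=cv2.INTER_CUBIC))
E
```

```text
(no output)
```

View pics/c4.png

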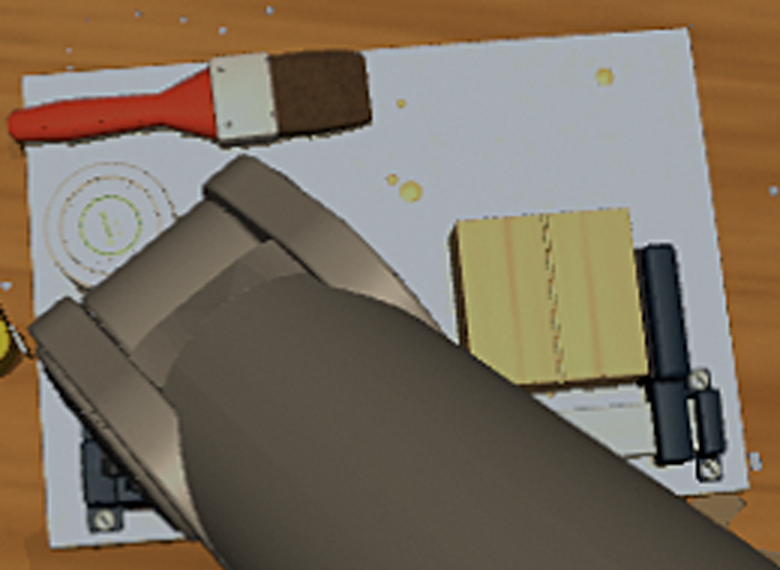

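The top crop shows the block unmoved, and the left tip of the sliding jaw is gone from its old place. The head is against the left bracket near (125,475), so the jaw is at its hard stop. I'll lift straight up.

Emit:
{"op": "send_rows", "data": {
  "steps": [
    {"dx":0.0,"dy":0.2,"dz":-0.6,"yaw":0.0,"gripper":0.0},
    {"dx":0.0,"dy":0.5,"dz":-1.5,"yaw":0.0,"gripper":0.0},
    {"dx":0.0,"dy":0.8,"dz":-3.5,"yaw":0.0,"gripper":0.0},
    {"dx":0.0,"dy":3.0,"dz":-6.0,"yaw":0.0,"gripper":0.0},
    {"dx":0.0,"dy":8.0,"dz":-7.0,"yaw":0.0,"gripper":0.4}
  ]
}}

```text
clock: 7.35
tcp_pos: [0.4904, 0.1257, 0.148]
orientation: [-3.128, -0.261, -0.005]
contact_force: [0.9, -0.8, 0.2]
grip_width: 0.0174
gripper_force: 0.0
```

Emit:
{"op": "send_rows", "data": {
  "steps": [
    {"dx":0.0,"dy":4.5,"dz":0.0,"yaw":0.0,"gripper":0.4},
    {"dx":-3.0,"dy":8.5,"dz":0.0,"yaw":0.0,"gripper":0.4},
    {"dx":-3.0,"dy":8.5,"dz":0.0,"yaw":0.0,"gripper":0.4},
    {"dx":-3.0,"dy":8.5,"dz":0.0,"yaw":0.0,"gripper":0.4}
  ]
}}

```text
clock: 7.85
tcp_pos: [0.4741, 0.0353, 0.1466]
orientation: [-3.131, -0.254, -0.001]
contact_force: [0.2, -0.7, -0.1]
grip_width: 0.0346
gripper_force: 0.0
```

```bash
python3 - <<'E'
from h import *
from bench import status
f=grab('top','top5')
cv2.imwrite('pics/c5.png',cv2.resize(f['color'][155:345,240:500,::-1],None,fx=3,fy=3,interpolation=cv2.INTER_CUBIC))
c=np.array([.57985,.13171]);R=np.array([[.9874,-.1582],[.1582,.9874]])
o=status.get_obs();print(o['tcp_pos'],o['orientation'],o['contact_force'],o['grip_width'],(o['tcp_pos'][:2]-c)@R)
E
```

```text
[0.47429673 0.03588997 0.14656561] [-3.13029473e+00 -2.55268556e-01 -1.60949479e-03] [0.51177156 0.84323768 0.9087783 ] 0.03409592559036366 [-0.11938203 -0.07791417]
```

View pics/c5.png

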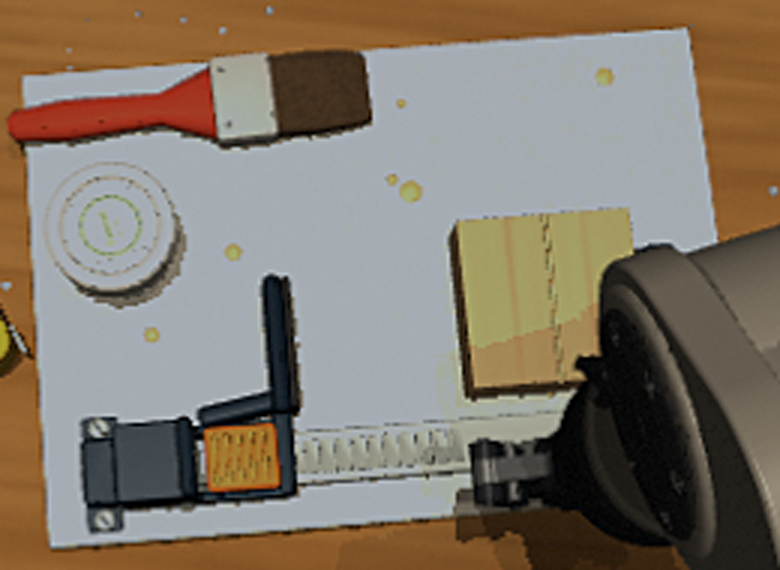

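The crop shows the jaw at its stop with its head against the left bracket, and the pad free at (240,457). The fingers are open behind the bar, level with the block. I'll go down to push height.

Emit:
{"op": "send_rows", "data": {
  "steps": [
    {"dx":0.0,"dy":0.3,"dz":3.0,"yaw":0.0,"gripper":0.4},
    {"dx":0.0,"dy":0.3,"dz":6.0,"yaw":0.0,"gripper":0.4},
    {"dx":0.0,"dy":0.3,"dz":8.0,"yaw":0.0,"gripper":0.4},
    {"dx":0.0,"dy":0.3,"dz":8.0,"yaw":0.0,"gripper":0.4},
    {"dx":0.0,"dy":0.3,"dz":8.0,"yaw":0.0,"gripper":0.4}
  ]
}}

```text
clock: 8.52
tcp_pos: [0.475, 0.0326, 0.0669]
orientation: [-3.131, -0.255, -0.002]
contact_force: [0.1, -0.0, 0.1]
grip_width: 0.0344
gripper_force: 0.0
```

Emit:
{"op": "send_rows", "data": {
  "steps": [
    {"dx":1.5,"dy":0.0,"dz":0.0,"yaw":0.0,"gripper":0.4},
    {"dx":3.0,"dy":0.0,"dz":0.0,"yaw":0.0,"gripper":0.4},
    {"dx":3.8,"dy":0.0,"dz":0.0,"yaw":0.0,"gripper":0.4},
    {"dx":4.5,"dy":0.0,"dz":0.0,"yaw":0.0,"gripper":0.4},
    {"dx":5.2,"dy":0.0,"dz":0.0,"yaw":0.0,"gripper":0.4}
  ]
}}

```text
clock: 9.15
tcp_pos: [0.525, 0.0397, 0.066]
orientation: [3.131, 0.252, -0.003]
contact_force: [-2.5, 0.3, 1.3]
grip_width: 0.0342
gripper_force: 1.3
```

Contact is about 2.5 N and the block is sliding, so I continue.

Emit:
{"op": "send_rows", "data": {
  "steps": [
    {"dx":0.7,"dy":0.0,"dz":0.0,"yaw":0.0,"gripper":0.4},
    {"dx":1.4,"dy":0.0,"dz":0.0,"yaw":0.0,"gripper":0.4},
    {"dx":2.1,"dy":0.0,"dz":0.0,"yaw":0.0,"gripper":0.4},
    {"dx":2.8,"dy":0.0,"dz":0.0,"yaw":0.0,"gripper":0.4},
    {"dx":3.5,"dy":0.0,"dz":0.0,"yaw":0.0,"gripper":0.4}
  ]
}}

```text
clock: 9.78
tcp_pos: [0.5606, 0.0455, 0.0663]
orientation: [3.131, 0.253, -0.0]
contact_force: [-0.6, -1.1, -0.8]
grip_width: 0.0344
gripper_force: 0.5
```

Emit:
{"op": "send_rows", "data": {
  "steps": [
    {"dx":0.7,"dy":0.0,"dz":0.0,"yaw":0.0,"gripper":0.4},
    {"dx":1.4,"dy":0.0,"dz":0.0,"yaw":0.0,"gripper":0.4},
    {"dx":2.1,"dy":0.0,"dz":0.0,"yaw":0.0,"gripper":0.4},
    {"dx":2.8,"dy":0.0,"dz":0.0,"yaw":0.0,"gripper":0.4},
    {"dx":3.5,"dy":0.0,"dz":0.0,"yaw":0.0,"gripper":0.4}
  ]
}}

```text
clock: 10.4
tcp_pos: [0.5951, 0.0512, 0.0663]
orientation: [-3.131, -0.253, -0.0]
contact_force: [-0.5, 0.1, 0.4]
grip_width: 0.0341
gripper_force: 0.5
```

Emit:
{"op": "send_rows", "data": {
  "steps": [
    {"dx":0.4,"dy":0.0,"dz":0.0,"yaw":0.0,"gripper":0.4},
    {"dx":0.4,"dy":0.0,"dz":0.0,"yaw":0.0,"gripper":0.4}
  ]
}}

```text
clock: 10.65
tcp_pos: [0.5992, 0.0519, 0.0665]
orientation: [-3.131, -0.253, -0.002]
contact_force: [0.3, 0.4, -0.1]
grip_width: 0.0341
gripper_force: 0.0
```

Emit:
{"op": "send_rows", "data": {
  "steps": [
    {"dx":-1.5,"dy":0.0,"dz":0.0,"yaw":0.0,"gripper":0.4},
    {"dx":-4.0,"dy":0.0,"dz":-1.0,"yaw":0.0,"gripper":0.4},
    {"dx":-7.0,"dy":0.0,"dz":-5.0,"yaw":0.0,"gripper":0.4},
    {"dx":-10.0,"dy":3.0,"dz":-9.0,"yaw":0.0,"gripper":0.4},
    {"dx":-13.0,"dy":8.0,"dz":-12.0,"yaw":0.0,"gripper":0.4}
  ]
}}

```text
clock: 11.28
tcp_pos: [0.4827, -0.0451, 0.1865]
orientation: [3.131, 0.258, 0.003]
contact_force: [1.4, -0.9, -0.3]
grip_width: 0.0341
gripper_force: 0.0
```

Emit:
{"op": "send_rows", "data": {
  "steps": [
    {"dx":0.0,"dy":4.0,"dz":0.0,"yaw":0.0,"gripper":0.4},
    {"dx":0.0,"dy":4.0,"dz":0.0,"yaw":0.0,"gripper":0.4},
    {"dx":0.0,"dy":4.0,"dz":0.0,"yaw":0.0,"gripper":0.4}
  ]
}}

```text
clock: 11.65
tcp_pos: [0.4897, -0.0844, 0.1847]
orientation: [-3.131, -0.253, 0.001]
contact_force: [-0.4, 0.9, 0.0]
grip_width: 0.0341
gripper_force: 0.0
```

```bash
python3 - <<'E'
from h import *
f=grab('top','top6')
cv2.imwrite('pics/c6.png',cv2.resize(f['color'][155:345,240:500,::-1],None,fx=3,fy=3,interpolation=cv2.INTER_CUBIC))
E
```

```text
(no output)
```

View pics/c6.png

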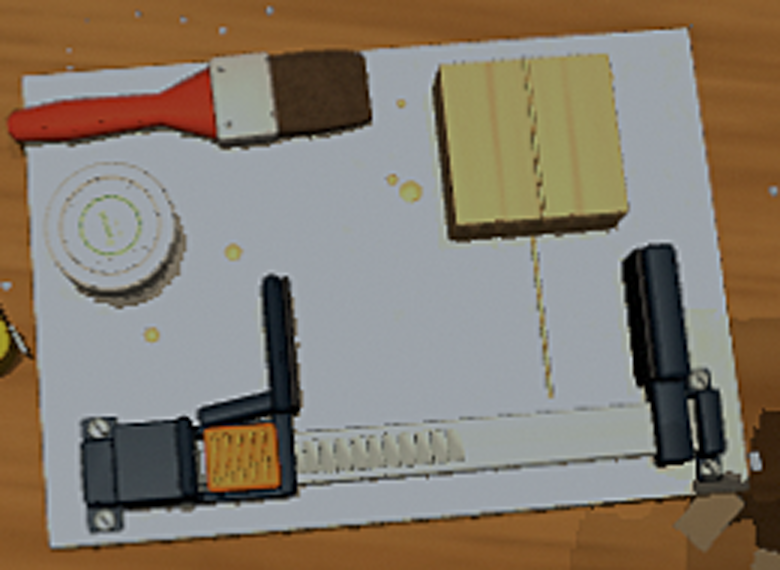

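The block lies flat with its near top edge from (450,228) to (626,212). That is past the line of the jaw tips, (273,277) to (655,245), and nothing else has moved.

```bash
python3 -c "
from bench import workorder
print(workorder.hand_in())"
```

```text
the job is handed in; nothing more can be done
None
```

The job is handed in, result not shown: in the last picture the jaw is at its stop with the pad released, the block lies flat about 17 mm past the jaw tips, and the brush and tub look unmoved (the tape measure is mostly outside that crop).

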